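# Seat the loaded dish carrier on the imager's three-ball stage

### The arm

A 6-joint arm with a two-finger parallel gripper is mounted at the origin on the work surface. World frame = base frame: x ahead of the robot, y to its left, z up, the work surface at z = 0. Lengths are in mm, angles in rad, forces in N, time in s.
With the tool pointing down it reaches from about 250 to 725 mm from the base axis. Payload 9.7 kg.
Tool frame: the origin (TCP) lies on the front face of the gripper's body, between the roots of the fingers; the fingertips stand 73 mm ahead of it and the grasp point (between the pads) lies 54 mm ahead of it (r.nose_length is the distance from the TCP to the fingertips, in mm); y points along the fingers, x is the direction in which the jaws open and shut, and the axes are right-handed (so a half turn about y gives the same grasp; the last joint's range is limited). The gripper opens to 85 mm and grips with 20 to 120 N. Pads are 22 mm wide; open, the fingers measure 114 mm over their backs; the gripper's body (76 mm by 85 mm) begins 54 mm behind the grasp point. The pads swing forward as they close: fully open they stand 13 mm farther back than shut.
Start: joints at [-1.17, 0.087, 0.176, 1.66, 0, 1.571], TCP at [214.582, -506.41, 303.884] pointing down, gripper open.
Joint ranges: [-3.13, 3.13], [-0.85, 1.81], [-1.15, 1.24], [-2.2, 2.28], [-1.44, 1.52], [-3.14, 3.14]. Speed limits (rad/s): [2.22, 2.22, 2.57, 3.14, 3.14, 3.14].

### API

Orientations are given as a rotation vector (axis times angle).
In Python, from rig import r, cams, order gives the robot as it stands. The module is installed in compiled form; this text tells all that it offers.
- The arm moves only by the tool servo_tool, never from a script. Its argument "rows" is a list of rows, each an object of numbers: "tx", "ty", "tz": the shift along the world's x, y, z in cm; "ax", "ay", "az": the turn, a rotation vector about the world's x, y, z in degrees; "claw": the closure, from -1 (fully open) to 1 (shut). A call has 1 to 20 rows; each row shifts and turns the commanded pose from where the row before left it; what a row does not reach is not made up. A row lasts 1/8 s, in which the tool goes at most 62.5 mm and 10.7 degrees, less where a joint would pass 70% of its speed; a pose out of reach is approached as far as the arm can. A call is refused whole if a number of a shift passes 6.25 or a number of a turn 10.7, either way. A call with a gripper value outside its range is refused whole. The fingers move at their own pace and stop on an object; the grip force is fixed at half the most. Time passes only in rows, so rows that do not move let the fingers close. It gives the time, the measured TCP pose, the force and the opening at its end, in the units of the state.
- r.get_obs(): the state, without advancing time (a new reading comes with each control period).
- cams.get_image(name): name is "side" or "top"; returns a dict with "pixels" (480x640x3 uint8, blue, green, red), "mtx" (3x3 intrinsics, pixels), "camera_from_world" (4x4, takes a point from world to camera coordinates). Camera axes: x right, y up, looking along -z (the intrinsics and any distortion apply to the point x, -y, -z); pixel columns grow to the right and rows downward; lengths in mm; the calibration is good to about 2 mm. A picture is of the moment at which its call begins. There is no depth.
- order.hand_in(): hands the job in, once; it reports no verdict.
The state is a dict: "time": time; "joints": joint angles; "dq": joint speeds; "joint_efforts": joint torques, N m; "eef_pos": TCP position; "orientation": TCP orientation; "ft_force": force on the tool from outside, world axes, zero at the start; "moment": the same for the moment, N m; "grip_width": finger opening in mm.
Only numpy, scipy, OpenCV 4.12 (cv2) and the standard library are available. Lean on these libraries where they do the work, as an engineer would, in place of code of your own. Each camera call takes 0.05 s, during which the arm holds its last target.

### The job

Load the imager: take the two-dish carrier by its black grip, carry it level with both culture dishes in their nests, and set it on the run-out stage with its nose towards the cabinet. Press it down past the two spring rollers, giving way sideways as its grooves find the balls and bearing on it with no more than about 20 N, until it is fully home on all three balls with both rollers snapped over its end bars and pulling it down. Then let go, and leave the dish stacks and the bottle where they stand.

Things in the scene. Friction and masses are not known exactly. Their poses are not given: they have to be found in the camera images.
- carrier: Two-dish carrier, about 0.42 kg (varies by a third), balanced about its grip: aluminium plate 100 x 190 mm (x, y), at z = 12 to 20 mm, standing on three dark V-blocks. Origin: under its middle, at the foot of the V-blocks. A nose 44 mm wide sticks out of one long side at +x, to x = 72 mm. At each end, y = +-104 mm, z = 16 mm, a round steel bar 8 mm thick, 56 mm long, runs along x.
- grip (a point): Point in the carrier's black upright grip, (0, 0, 60) mm in the carrier's frame. The grip stands in the middle of the plate: 14 mm thick (along y: pinch it across this), 34 mm wide (along x), from the plate up to z = 78 mm. The dishes' tops lie at z = 35 mm, their edges 28 mm from the grip's middle.
- nose_groove (a point): Carrier, under its nose, (52, 0, 0) mm: mouth of a V-groove, 20 mm wide, 11 mm deep, opening down. The other two are at (-30, 70) and (-30, -70) mm. Each points to the middle of the three and takes in a ball up to about 6 mm off to the side.
- imager: Plate imager, fixed: grey cabinet 360 mm wide, 205 mm high, front face at x = 115 mm, its stage run out to -x. Origin: on the bench under the stage's middle; +x to the cabinet. Stage: aluminium plate, x = -75 to 115 mm, y = +-155 mm; three 16 mm steel balls on it at (-30, 70), (-30, -70), (52, 0) mm, centres 14 mm above its top. White spring rollers at y = +-110 mm, 34 mm above its top.
- stage_axis (a point): Point on the bench under the stage's middle, same place and axes as the imager's origin. The focus drive leaves the stage top 28 to 68 mm above it, differently each time and not measured: feel or see it. Carrier home: its origin on this vertical axis, its x along this x, level, 14 mm above the stage top (42 to 82 mm above the bench).
- catch_left (a joint): How far the roller at the imager's +y end is pushed back outwards (m): 0 at rest, 0.0025 as a bar passes, 0.001 when home. Coming down, the bars meet the rollers 10 mm above home; they yield to a push of 8 to 15 N besides the carrier's weight, and below 4 mm above home pull it down with about 9 N. Let go on top of the rollers, the carrier tips and does not seat.
- catch_right (a joint): The same for the roller at the imager's -y end. Each roller is 10 mm thick, 33 mm long, axis along the imager's x, in front of a block from y = 127 to 147 mm, 42 mm above the stage top. Held off-centre along y, the carrier is pushed sideways by the rollers, about 3 N for each mm.
- dish_left: Closed culture dish with red agar, 60 mm across, 15 mm high, 30 g, lying loose in the carrier's nest at +y. Origin: centre of its underside.
- dish_right: The same, in the carrier's nest at -y.
- nest_left (a point): Middle of the carrier's nest at +y, on the plate's upper face, (0, 58, 20) mm in the carrier's frame, between four 7 mm pins that leave the dish about 1.7 mm of play.
- nest_right (a point): The same at -y: (0, -58, 20) mm in the carrier's frame.
- dish_stack: Stack of four closed dishes, 90 mm across, 60 mm high, on the bench between carrier and imager, to be left alone. Origin: centre of its underside.
- top_stack: Stack of two such dishes, 30 mm high, on top of the cabinet (its top is 235 mm above the bench), to be left alone. Origin: centre of its underside.
- reagent_bottle: Small amber bottle with a white cap, 50 mm across, 90 mm high, between carrier and imager on the far side, to be left alone. Origin: centre of its underside.
Mind the look-alikes: they are no part of the job. Leave any brown look-alike of the carrier alone. Leave any blue or purple look-alike of the dish_right alone.

How it is judged (in metres and radians):
On the way:
1. the carrier is lifted clear of the bench (height (world z) of carrier above 0.03 m), for 0.3 s.
At the end, for the whole second after the job is handed in: the carrier rests home on the balls: within 3 mm of the stage's middle, level within 0.015 rad, square within 0.03 rad, both rollers over its bars (pushed back 0.4 to 2.6 mm) and clamping it (contact forces with the stage sum to over 28 N, about 40 N when home); each dish within 6 mm of its nest (value of joint catch_left between 0.0004 and 0.0026 m and value of joint catch_right between 0.0004 and 0.0026 m and horizontal distance between carrier and imager below 0.003 m and angle between carrier's own z axis and vertical below 0.015 rad and angle between the x axis of carrier and the x axis of imager, either way round below 0.03 rad and contact force between carrier and imager above 28 N and distance between dish_left and nest_left below 0.006 m and distance between dish_right and nest_right below 0.006 m and linear speed of carrier below 0.01 m/s); the robot touches nothing.
It fails at once if the carrier is forced: its contact forces with the imager add up to over 76 N (the springs and the weight make about 40 N of it when home; a push of over 20 N more brings it there) (contact force between carrier and imager above 76 N).
It fails at once if a culture dish leaves its nest (distance between dish_left and nest_left above 0.012 m or distance between dish_right and nest_right above 0.012 m).
It fails at once if a dish stack or the bottle is disturbed (distance of any of dish_stack, top_stack, reagent_bottle from where it was at the start of the episode above 0.02 m).
It also fails if it takes over 58 s, if anything falls off the work surface, if the arm or the gripper's body presses on something with over 40 N, if the wrist force passes 120 N, or if a joint passes its speed limit or range.

## Working session

There is one attempt and no reset: what is moved stays moved. The work goes in short steps, Python scripts to look and compute and a tool call to move; the robot and the scene stay as the last step left them, time stands still between calls to the robot, and variables do not carry over. Pictures are saved under pics/ and viewed, and the job is handed in when it is done.

Besides the shell and the picture viewer there is one more tool, called after "Request:" in YAML: its name, and indented under it one key for each argument. servo_tool: Moves the arm, as the interface text tells. Its arguments: {"type":"object","properties":{"rows":{"type":"array"}},"required":["rows"]}

```bash
mkdir -p pics; ls
python3 - <<'E'
from rig import r,cams,order
import cv2,json
o=r.get_obs(); print(o, r.nose_length)
for n in("side","top"):
    d=cams.get_image(n); cv2.imwrite(f"pics/{n}0.png",d["pixels"]); print(d["mtx"],d["camera_from_world"],[k for k in d])
E
```

```text
pics
{'time': 0.0, 'joints': array([-1.17001417e+00,  8.74786923e-02,  1.75131100e-01,  1.65983780e+00,
        5.05839847e-05,  1.57082016e+00]), 'dq': array([-0.00221869,  0.00087754, -0.00012794,  0.00079976,  0.00128388,
        0.00063424]), 'joint_efforts': array([-1.11119720e-03, -5.20384741e+01,  4.64808118e+01,  1.63058803e-02,
       -7.17240232e-05,  1.01935953e-05]), 'eef_pos': array([ 214.52980154, -506.27870474,  303.17123126]), 'orientation': array([-1.37172252,  0.90995315, -0.90809276]), 'ft_force': array([ 0.93526241, -1.03152142, -0.77762628]), 'moment': array([ 0.06130787,  0.02937227, -0.00833077]), 'grip_width': 85.1260466430094} 72.6
[[504.55535288   0.         309.41140654]
 [  0.         504.55535288 237.29418321]
 [  0.           0.           1.        ]] [[ 9.79103446e-01 -2.02423054e-01  1.95281749e-02 -6.31060478e+02]
 [ 1.42443882e-01  7.51170829e-01  6.44555758e-01 -2.16714336e+02]
 [-1.45141941e-01 -6.28305095e-01  7.64307873e-01 -1.16213900e+03]
 [ 0.00000000e+00  0.00000000e+00  0.00000000e+00  1.00000000e+00]] ['pixels', 'mtx', 'camera_from_world']
[[526.36504277   0.         328.28351889]
 [  0.         526.36504277 237.16955148]
 [  0.           0.           1.        ]] [[-7.00522194e-03 -9.99879334e-01 -1.38652156e-02  3.66461387e+01]
 [ 9.86886677e-01 -9.14891514e-03  1.61155155e-01 -6.49921434e+02]
 [-1.61262561e-01 -1.25544689e-02  9.86831684e-01 -1.23095911e+03]
 [ 0.00000000e+00  0.00000000e+00  0.00000000e+00  1.00000000e+00]] ['pixels', 'mtx', 'camera_from_world']
```

View pics/side0.png

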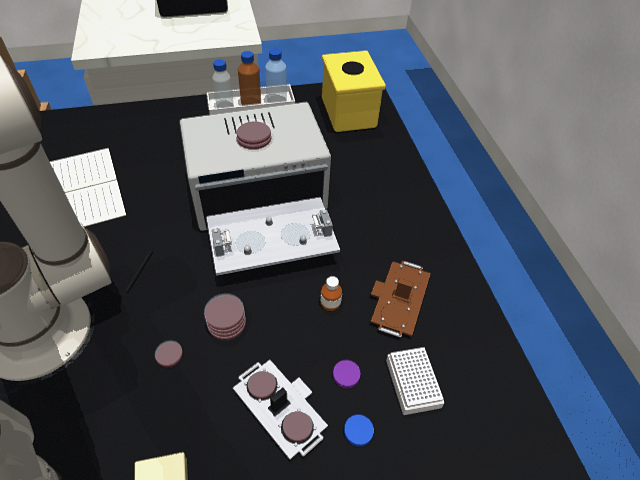

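View pics/top0.png

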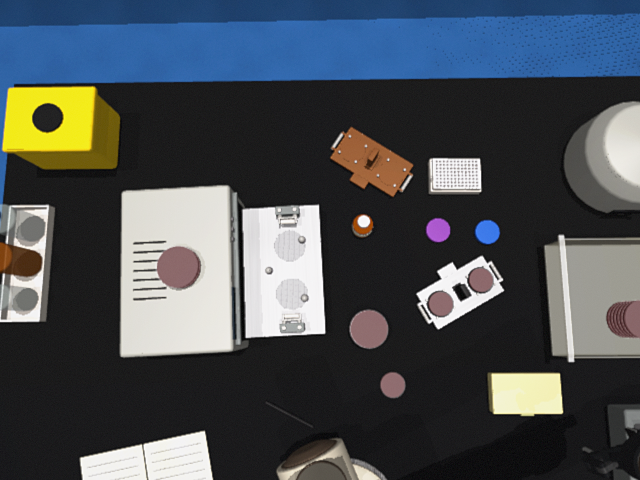

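The top view shows the carrier at about (460,292) with its nose at (446,270). The stage is at about (285,270), with balls near (302,240), (269,270) and (305,297). I'll zoom in on both.

Run:
```python
import cv2,numpy as np
s=cv2.imread("pics/side0.png");t=cv2.imread("pics/top0.png")
def z(im,x,y,w,h,k): return cv2.resize(im[y:y+h,x:x+w],None,fx=k,fy=k,interpolation=cv2.INTER_CUBIC)
cv2.imwrite("pics/z1.png",np.hstack([z(t,410,245,100,100,4),z(s,230,355,100,100,4)]))
cv2.imwrite("pics/z2.png",np.vstack([z(t,230,195,110,150,4).transpose(1,0,2)[::1][:,:], ]))
cv2.imwrite("pics/z3.png",z(s,195,190,155,90,5))
```

```text
(no output)
```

View pics/z1.png

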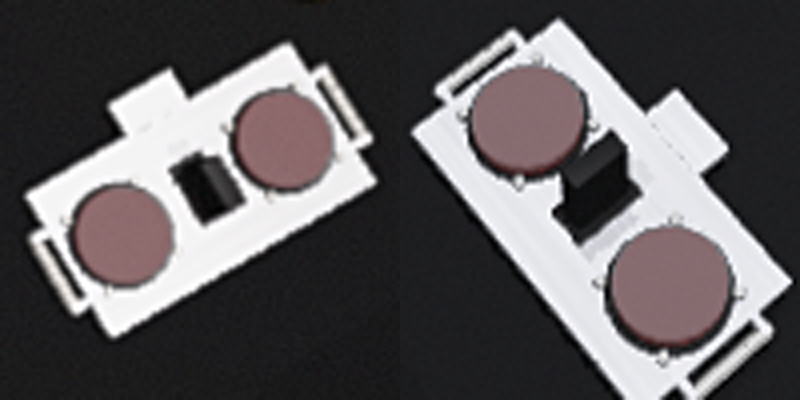

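View pics/z2.png

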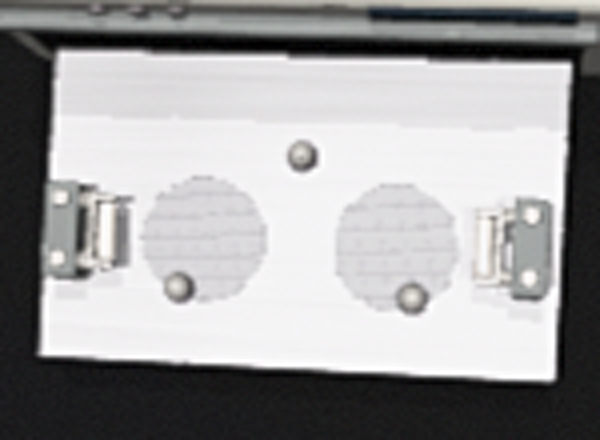

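View pics/z3.png

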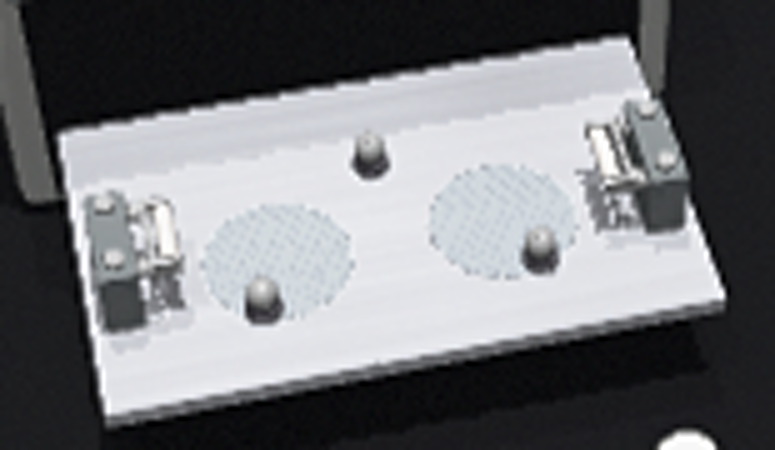

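```bash
cat > h.py <<'E'
import numpy as np,cv2
from rig import r,cams,order
def get(n,f=None):
    d=cams.get_image(n)
    if f: cv2.imwrite(f,d["pixels"])
    return d["pixels"],np.array(d["mtx"]),np.array(d["camera_from_world"])
def ray(cam,uv):
    _,K,T=cam; uv=np.atleast_2d(uv).astype(float)
    p=np.c_[(uv[:,0]-K[0,2])/K[0,0],-(uv[:,1]-K[1,2])/K[1,1],-np.ones(len(uv))]
    R=T[:3,:3]; return -R.T@T[:3,3], p@R
def onz(cam,uv,z):
    o,d=ray(cam,uv); return o+d*((z-o[2])/d[:,2])[:,None]
def tri(c1,u1,c2,u2):
    o1,d1=ray(c1,u1);o2,d2=ray(c2,u2);out=[]
    for a,b in zip(d1,d2):
        s=np.linalg.lstsq(np.c_[a,-b],o2-o1,rcond=None)[0]
        p,q=o1+s[0]*a,o2+s[1]*b; out.append(np.r_[(p+q)/2,np.linalg.norm(p-q)])
    return np.array(out)
def proj(cam,P):
    _,K,T=cam;P=np.atleast_2d(P);q=P@T[:3,:3].T+T[:3,3]
    return np.c_[K[0,2]+K[0,0]*q[:,0]/-q[:,2],K[1,2]+K[1,1]*q[:,1]/q[:,2]]
E
python3 - <<'E'
from h import *
S=get("side");T=get("top")
b=tri(T,[(269.3,270.5),(302,239.7),(304.5,298)],S,[(269,220.6),(303,239.6),(248,249)])
np.set_printoptions(precision=1,suppress=True)
print("balls",b)
n,a,c=b[:,:2]; # nose, and others
ax=n-(a+c)/2; print("nose dir",np.degrees(np.arctan2(ax[1],ax[0])), np.linalg.norm(ax),"a-c",np.linalg.norm(a-c), np.degrees(np.arctan2(*(a-c)[::-1])))
for nm,C,roi in(("top",T,(410,245,510,345)),("side",S,(225,350,335,465))):
    im=C[0]; m=np.zeros(im.shape[:2],np.uint8); x0,y0,x1,y1=roi
    hsv=cv2.cvtColor(im,cv2.COLOR_BGR2HSV)
    w=(im.min(2)>140).astype(np.uint8)*255; m[y0:y1,x0:x1]=w[y0:y1,x0:x1]
    m=cv2.morphologyEx(m,cv2.MORPH_CLOSE,np.ones((3,3)));m=cv2.morphologyEx(m,cv2.MORPH_OPEN,cv2.getStructuringElement(2,(7,7)))
    k=max(cv2.findContours(m,0,1)[0],key=cv2.contourArea)[:,0]
    P=onz(C,k,20)[:,:2].astype(np.float32)
    rc=cv2.minAreaRect(P);print(nm,rc); print(cv2.boxPoints(rc))
    red=((hsv[:,:,1]>40)&(im[:,:,2]>80)&(im[:,:,2]<180)).astype(np.uint8)*255; q=np.zeros_like(red);q[y0:y1,x0:x1]=red[y0:y1,x0:x1]
    for kk in cv2.findContours(q,0,1)[0]:
        if cv2.contourArea(kk)>150:
            e=cv2.fitEllipse(kk);print(e,onz(C,[e[0]],35))
E
```

```text
balls [[570.1 171.7  75.7   5. ]
 [643.7  94.1  74.5   5. ]
 [505.   88.1  76.7   6.1]]
nose dir 93.00506339472314 80.75757923949566 a-c 138.8256978720027 2.506061289147499
top ((526.5108642578125, -283.8326416015625), (122.4878158569336, 213.97711181640625), 29.23746109008789)
[[ 420.8 -220.4]
 [ 525.3 -407.1]
 [ 632.2 -347.3]
 [ 527.7 -160.6]]
((440.1575927734375, 303.49945068359375), (22.46331214904785, 23.79172134399414), 145.87416076660156) [[ 488.2 -237.7   35. ]]
((480.32275390625, 279.7633056640625), (21.938051223754883, 23.5251407623291), 125.02379608154297) [[ 544.8 -337.4   35. ]]
side ((529.4985961914062, -284.24188232421875), (121.69966888427734, 213.17367553710938), 29.25542640686035)
[[ 424.3 -221. ]
 [ 528.5 -407. ]
 [ 634.7 -347.5]
 [ 530.5 -161.5]]
((297.2392883300781, 426.1314392089844), (27.641582489013672, 28.229290008544922), 20.867124557495117) [[ 548.2 -343.3   35. ]]
((261.5084533691406, 384.5382385253906), (24.7088623046875, 26.7451114654541), 65.1836166381836) [[ 491.3 -243.9   35. ]]
```

Run:
```python
from h import *
from scipy.spatial.transform import Rotation as Ro
o=r.get_obs();R=Ro.from_rotvec(o["orientation"]).as_matrix();print(R.round(3));print(np.degrees(np.arctan2(R[1,0],R[0,0])))
```

```text
[[ 0.39  -0.     0.921]
 [-0.921  0.001  0.39 ]
 [-0.001 -1.     0.   ]]
-67.03607651570871
```

Request:
servo_tool:
  rows:
    - {"tx":1.5,"ty":1.1,"az":0.6,"claw":-1}
    - {"tx":3,"ty":2.1,"tz":-1,"az":0.6,"claw":-1}
    - {"tx":3,"ty":2.1,"tz":-1,"az":0.6,"claw":-1}
    - {"tx":3,"ty":2.1,"tz":-1,"az":0.6,"claw":-1}
    - {"tx":3,"ty":2.1,"tz":-1,"az":0.6,"claw":-1}
    - {"tx":3,"ty":2.1,"tz":-1,"az":0.6,"claw":-1}
    - {"tx":3,"ty":2.1,"tz":-1,"az":0.6,"claw":-1}
    - {"tx":3,"ty":2.1,"tz":-1,"az":0.6,"claw":-1}
    - {"tx":3,"ty":2.1,"tz":-1,"az":0.6,"claw":-1}
    - {"tx":3,"ty":2.1,"tz":-1,"az":0.6,"claw":-1}
    - {"tx":1.8,"ty":1.6,"tz":-1,"az":0.3,"claw":-1}
    - {"claw":-1}
    - {"claw":-1}

```text
invalid input at $.rows[0]: expected keys tx, ty, tz, ax, ay, az, claw
```

Run:
```python
from h import *
from scipy.spatial.transform import Rotation as Ro
S=get("side","pics/s1.png");T=get("top","pics/t1.png")
o=r.get_obs();R=Ro.from_rotvec(o["orientation"]).as_matrix();print(R.round(3),o["eef_pos"],o["ft_force"],o["joints"],o["time"]);print(np.degrees(np.arctan2(R[1,0],R[0,0])))
z=lambda im,x,y,w,h:cv2.resize(im[y:y+h,x:x+w],None,fx=3,fy=3,interpolation=2)
cv2.imwrite("pics/c1.png",np.hstack([z(T[0],400,235,130,130),z(S[0],215,340,130,130)]))
```

```text
[[ 0.39  -0.     0.921]
 [-0.921  0.     0.39 ]
 [-0.001 -1.     0.   ]] [ 214.55886183 -506.35900998  303.64503322] [-0.09742866 -0.17628617 -0.10972021] [-1.17000729e+00  8.70994927e-02  1.75647936e-01  1.65984486e+00
  1.12580538e-05  1.57080103e+00] 0.3
-67.03674947203092
```

View pics/c1.png

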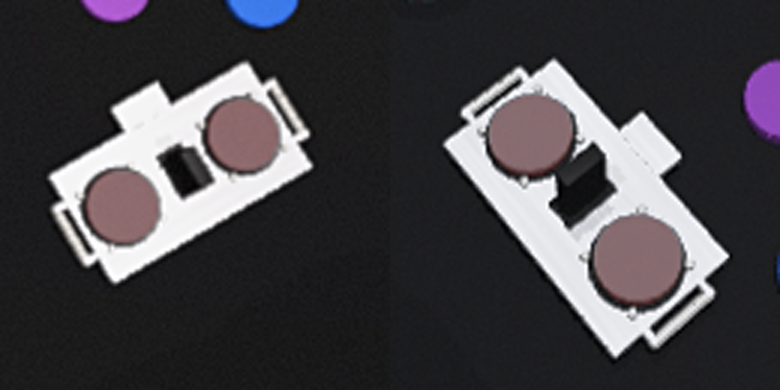

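The call was refused because every row needs all the keys. The picture just shows the carrier unmoved, with the gripper still away from it.

Request:
servo_tool:
  rows:
    - {"tx":1.5,"ty":1.1,"tz":0,"ax":0,"ay":0,"az":0.6,"claw":-1}
    - {"tx":3,"ty":2.1,"tz":-1,"ax":0,"ay":0,"az":0.6,"claw":-1}
    - {"tx":3,"ty":2.1,"tz":-1,"ax":0,"ay":0,"az":0.6,"claw":-1}
    - {"tx":3,"ty":2.1,"tz":-1,"ax":0,"ay":0,"az":0.6,"claw":-1}
    - {"tx":3,"ty":2.1,"tz":-1,"ax":0,"ay":0,"az":0.6,"claw":-1}
    - {"tx":3,"ty":2.1,"tz":-1,"ax":0,"ay":0,"az":0.6,"claw":-1}
    - {"tx":3,"ty":2.1,"tz":-1,"ax":0,"ay":0,"az":0.6,"claw":-1}
    - {"tx":3,"ty":2.1,"tz":-1,"ax":0,"ay":0,"az":0.6,"claw":-1}
    - {"tx":3,"ty":2.1,"tz":-1,"ax":0,"ay":0,"az":0.6,"claw":-1}
    - {"tx":3,"ty":2.1,"tz":-1,"ax":0,"ay":0,"az":0.6,"claw":-1}
    - {"tx":1.85,"ty":1.6,"tz":-1.3,"ax":0,"ay":0,"az":0.3,"claw":-1}
    - {"tx":0,"ty":0,"tz":0,"ax":0,"ay":0,"az":0,"claw":-1}
    - {"tx":0,"ty":0,"tz":0,"ax":0,"ay":0,"az":0,"claw":-1}

```text
time: 1.92
eef_pos: [518.0, -290.2, 201.3]
orientation: [-1.409, 0.825, -0.825]
ft_force: [-0.9, 0.8, 0.2]
grip_width: 85.5
```

```bash
cat > look.py <<'E'
import sys
from h import *
from scipy.spatial.transform import Rotation as Ro
np.set_printoptions(precision=2,suppress=True)
def state():
    o=r.get_obs();R=Ro.from_rotvec(o["orientation"]).as_matrix();print("pos",o["eef_pos"],"yaw",np.degrees(np.arctan2(R[1,0],R[0,0])).round(2),"tooly",R[:,1],"f",o["ft_force"],"m",o["moment"],"w",round(o["grip_width"],2),"t",round(o["time"],2),"j",o["joints"])
def look(tag,tr,sr,k):
    S=get("side",f"pics/s{tag}.png");T=get("top",f"pics/t{tag}.png")
    z=lambda im,x,y,w,h:cv2.resize(im[y:y+h,x:x+w],None,fx=k,fy=k,interpolation=2)
    cv2.imwrite(f"pics/c{tag}.png",np.hstack([z(T[0],*tr),z(S[0],*sr)])); return S,T
E
python3 - <<'E'
from look import *
look(2,(400,235,130,130),(215,340,130,130),3);state()
E
```

```text
pos [ 517.78 -290.8   201.62] yaw -60.77 tooly [ 0. -0. -1.] f [ 0.14 -0.14 -0.07] m [0.02 0.02 0.02] w 85.42 t 2.02 j [-0.51  0.18  0.08  1.47 -0.    2.12]
```

View pics/c2.png

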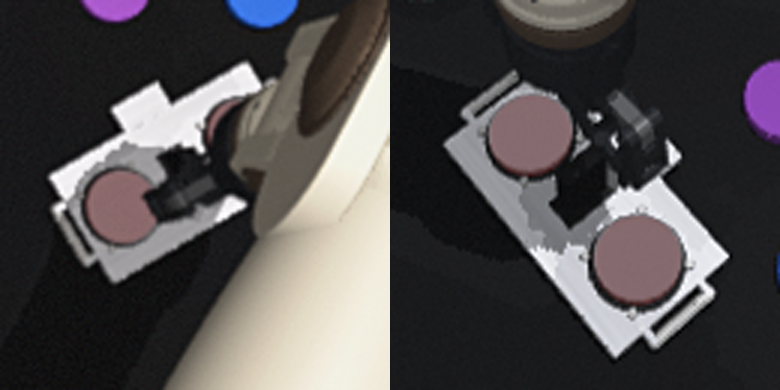

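Run:
```python
from look import *
S=get("side");T=get("top")
o=r.get_obs();R=Ro.from_rotvec(o["orientation"]).as_matrix();p=o["eef_pos"]
L=[p+R@np.array(v) for v in([0,0,0],[42,60,0],[-42,60,0],[0,60,0])]+[[518,-290,78]]
im=[]
for C in(S,T):
    i=C[0].copy()
    for q in proj(C,np.array(L)): print(q); cv2.circle(i,tuple(int(round(v)) for v in q),3,(0,255,0),-1)
    im.append(i)
cv2.imwrite("pics/p1.png",np.hstack([cv2.resize(im[0][250:470,150:400],None,fx=1.6*1.0,fy=1.6),cv2.resize(im[1][150:370,350:600],None,fx=1.6,fy=1.6)]))
```

```text
[275.05 367.09]
[290.37 397.95]
[262.46 365.59]
[276.12 381.43]
[277.15 394.66]
[480.32 286.33]
[489.04 278.82]
[456.91 297.56]
[473.02 288.17]
[465.6  289.85]
```

View pics/p1.png

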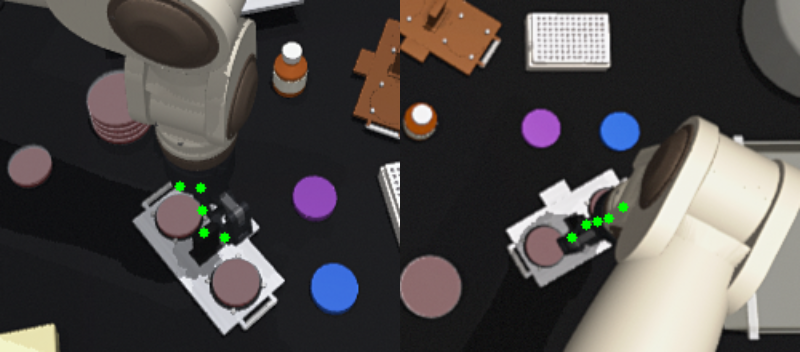

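Run:
```python
import cv2,numpy as np
s=cv2.imread("pics/s2.png");t=cv2.imread("pics/t2.png")
g=lambda im:(255*(im/255.)**0.45).astype(np.uint8)
z=lambda im,x,y,w,h:cv2.resize(g(im[y:y+h,x:x+w]),(400,400),interpolation=2)
cv2.imwrite("pics/z4.png",np.hstack([z(t,425,245,80,80),z(s,240,340,80,80)]))
```

```text
(no output)
```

View pics/z4.png

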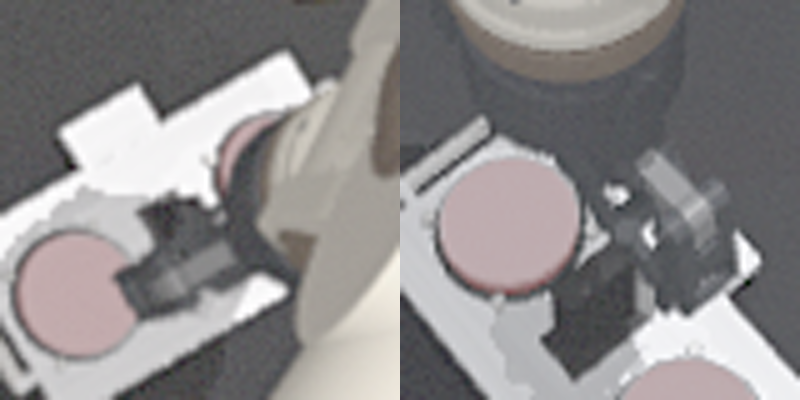

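Request:
servo_tool:
  rows:
    - {"tx":0,"ty":0,"tz":-1.5,"ax":0,"ay":0,"az":0,"claw":-1}
    - {"tx":0,"ty":0,"tz":-2,"ax":0,"ay":0,"az":0,"claw":-1}
    - {"tx":0,"ty":0,"tz":-2,"ax":0,"ay":0,"az":0,"claw":-1}
    - {"tx":0,"ty":0,"tz":-1.5,"ax":0,"ay":0,"az":0,"claw":-1}
    - {"tx":0,"ty":0,"tz":-1,"ax":0,"ay":0,"az":0,"claw":-1}
    - {"tx":0,"ty":0,"tz":-0.6,"ax":0,"ay":0,"az":0,"claw":-1}
    - {"tx":0,"ty":0,"tz":0,"ax":0,"ay":0,"az":0,"claw":-0.3}
    - {"tx":0,"ty":0,"tz":0,"ax":0,"ay":0,"az":0,"claw":0.2}
    - {"tx":0,"ty":0,"tz":0,"ax":0,"ay":0,"az":0,"claw":0.45}
    - {"tx":0,"ty":0,"tz":0,"ax":0,"ay":0,"az":0,"claw":0.45}

```text
time: 3.38
eef_pos: [518.2, -290.5, 115.2]
orientation: [-1.409, 0.825, -0.826]
ft_force: [-1.0, 0.6, -1.1]
grip_width: 23.2
```

Run:
```python
from look import *
look(3,(425,245,80,80),(240,340,80,80),5);state()
```

```text
pos [ 518.15 -290.43  115.05] yaw -60.74 tooly [ 0. -0. -1.] f [ 0.03 -0.29 -0.71] m [-0.03 -0.02  0.03] w 23.21 t 3.48 j [-0.51  0.2  -0.06  1.31  0.    2.12]
```

View pics/c3.png

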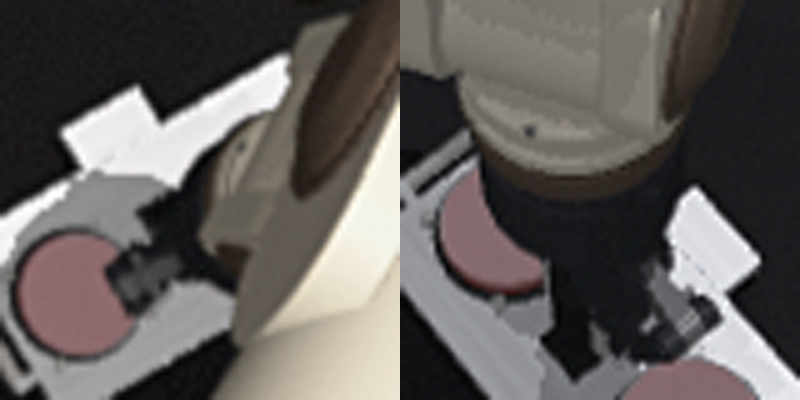

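The fingers sit either side of the grip with a 23 mm opening and no contact, and the dishes are undisturbed. Next I'll close, then lift.

Request:
servo_tool:
  rows:
    - {"tx":0,"ty":0,"tz":0,"ax":0,"ay":0,"az":0,"claw":0.55}
    - {"tx":0,"ty":0,"tz":0,"ax":0,"ay":0,"az":0,"claw":0.65}
    - {"tx":0,"ty":0,"tz":0,"ax":0,"ay":0,"az":0,"claw":1}
    - {"tx":0,"ty":0,"tz":0,"ax":0,"ay":0,"az":0,"claw":1}
    - {"tx":0,"ty":0,"tz":0,"ax":0,"ay":0,"az":0,"claw":1}

```text
time: 4.1
eef_pos: [518.0, -290.3, 115.0]
orientation: [-1.408, 0.825, -0.825]
ft_force: [-1.2, 2.0, 2.3]
grip_width: 13.0
```

Run:
```python
from look import *
state()
```

```text
pos [ 518.04 -290.34  114.98] yaw -60.73 tooly [-0.  0. -1.] f [-1.16  2.01  2.29] m [ 0.24  0.28 -0.04] w 13.01 t 4.1 j [-0.51  0.2  -0.06  1.31  0.    2.12]
```

Request:
servo_tool:
  rows:
    - {"tx":0,"ty":0,"tz":0.3,"ax":0,"ay":0,"az":0,"claw":1}
    - {"tx":0,"ty":0,"tz":0.7,"ax":0,"ay":0,"az":0,"claw":1}
    - {"tx":0,"ty":0,"tz":1.1,"ax":0,"ay":0,"az":0,"claw":1}
    - {"tx":0,"ty":0,"tz":1.5,"ax":0,"ay":0,"az":0,"claw":1}
    - {"tx":0,"ty":0,"tz":1.8,"ax":0,"ay":0,"az":0,"claw":1}
    - {"tx":0,"ty":0,"tz":2,"ax":0,"ay":0,"az":0,"claw":1}
    - {"tx":0,"ty":0,"tz":2,"ax":0,"ay":0,"az":0,"claw":1}
    - {"tx":0,"ty":0,"tz":1.8,"ax":0,"ay":0,"az":0,"claw":1}
    - {"tx":0,"ty":0,"tz":1.4,"ax":0,"ay":0,"az":0,"claw":1}
    - {"tx":0,"ty":0,"tz":0.9,"ax":0,"ay":0,"az":0,"claw":1}
    - {"tx":0,"ty":0,"tz":0.5,"ax":0,"ay":0,"az":0,"claw":1}
    - {"tx":0,"ty":0,"tz":0,"ax":0,"ay":0,"az":0,"claw":1}
    - {"tx":0,"ty":0,"tz":0,"ax":0,"ay":0,"az":0,"claw":1}

```text
time: 5.72
eef_pos: [518.0, -290.4, 254.2]
orientation: [-1.409, 0.826, -0.825]
ft_force: [0.3, -0.2, -4.0]
grip_width: 13.3
```

Run:
```python
from look import *
look(4,(410,215,130,130),(215,290,130,130),3);state()
```

```text
pos [ 517.97 -290.34  254.32] yaw -60.74 tooly [-0.  0. -1.] f [ 0.8   0.21 -3.55] m [-0.01  0.    0.01] w 13.35 t 5.83 j [-0.51  0.18  0.18  1.57 -0.    2.12]
```

View pics/c4.png

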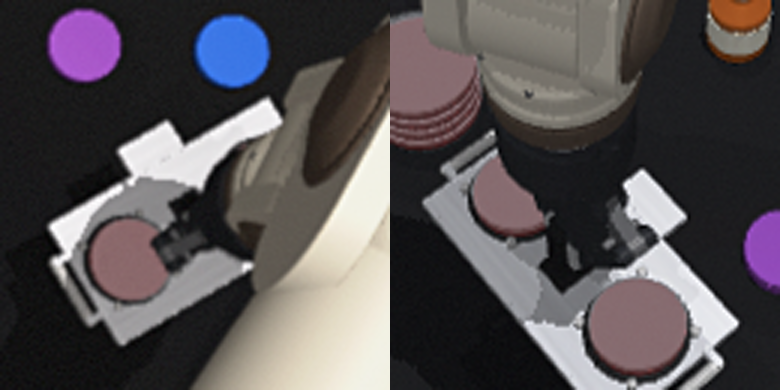

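Request:
servo_tool:
  rows:
    - {"tx":0.05,"ty":0.4,"tz":0,"ax":0,"ay":0,"az":0.6,"claw":1}
    - {"tx":0.1,"ty":0.9,"tz":0,"ax":0,"ay":0,"az":1.4,"claw":1}
    - {"tx":0.2,"ty":1.4,"tz":0,"ax":0,"ay":0,"az":2.2,"claw":1}
    - {"tx":0.25,"ty":1.9,"tz":0,"ax":0,"ay":0,"az":2.9,"claw":1}
    - {"tx":0.3,"ty":2.4,"tz":0,"ax":0,"ay":0,"az":3.7,"claw":1}
    - {"tx":0.36,"ty":2.7,"tz":0,"ax":0,"ay":0,"az":4.2,"claw":1}
    - {"tx":0.36,"ty":2.7,"tz":0,"ax":0,"ay":0,"az":4.2,"claw":1}
    - {"tx":0.36,"ty":2.7,"tz":0,"ax":0,"ay":0,"az":4.2,"claw":1}
    - {"tx":0.36,"ty":2.7,"tz":0,"ax":0,"ay":0,"az":4.2,"claw":1}
    - {"tx":0.36,"ty":2.7,"tz":0,"ax":0,"ay":0,"az":4.2,"claw":1}
    - {"tx":0.36,"ty":2.7,"tz":0,"ax":0,"ay":0,"az":4.2,"claw":1}
    - {"tx":0.36,"ty":2.7,"tz":0,"ax":0,"ay":0,"az":4.2,"claw":1}
    - {"tx":0.36,"ty":2.7,"tz":0,"ax":0,"ay":0,"az":4.2,"claw":1}
    - {"tx":0.36,"ty":2.7,"tz":0,"ax":0,"ay":0,"az":4.2,"claw":1}
    - {"tx":0.36,"ty":2.7,"tz":0,"ax":0,"ay":0,"az":4.0,"claw":1}
    - {"tx":0.3,"ty":2.4,"tz":0,"ax":0,"ay":0,"az":3.7,"claw":1}
    - {"tx":0.25,"ty":1.9,"tz":0,"ax":0,"ay":0,"az":2.9,"claw":1}
    - {"tx":0.2,"ty":1.4,"tz":0,"ax":0,"ay":0,"az":2.2,"claw":1}
    - {"tx":0.1,"ty":0.9,"tz":0,"ax":0,"ay":0,"az":1.4,"claw":1}
    - {"tx":0.1,"ty":0.4,"tz":0,"ax":0,"ay":0,"az":0.6,"claw":1}

```text
time: 8.32
eef_pos: [572.6, 119.9, 254.9]
orientation: [-1.571, -0.037, 0.037]
ft_force: [-0.7, -0.4, -3.6]
grip_width: 13.5
```

Request:
servo_tool:
  rows:
    - {"tx":0,"ty":0,"tz":0,"ax":0,"ay":0,"az":0,"claw":1}
    - {"tx":0,"ty":0,"tz":0,"ax":0,"ay":0,"az":0,"claw":1}
    - {"tx":0,"ty":0,"tz":0,"ax":0,"ay":0,"az":0,"claw":1}

```text
time: 8.7
eef_pos: [572.6, 119.1, 254.9]
orientation: [-1.571, -0.036, 0.036]
ft_force: [-0.2, 0.3, -4.2]
grip_width: 13.6
```

Run:
```python
from look import *
look(5,(220,190,130,130),(195,150,150,130),3);state()
```

```text
pos [572.59 119.31 254.92] yaw 2.64 tooly [ 0.  0. -1.] f [ 0.49  0.05 -3.81] m [-0.03  0.01  0.02] w 13.34 t 8.8 j [ 0.21  0.16  0.16  1.57 -0.    1.73]
```

View pics/t5.png

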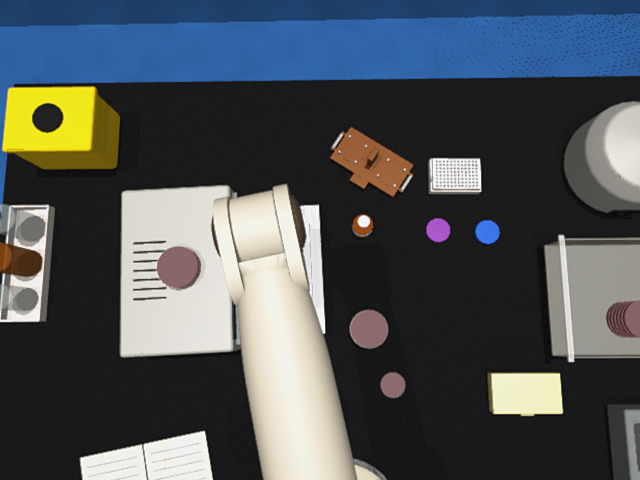

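View pics/s5.png

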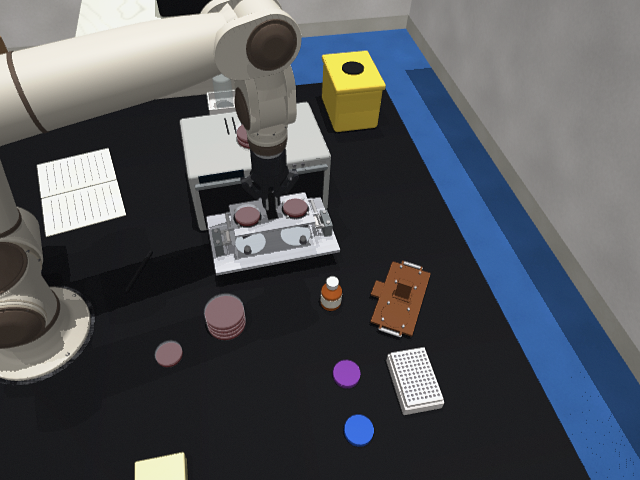

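Run:
```python
from look import *
from scipy.optimize import least_squares
S=get("side");T=get("top")
M=np.array([[52,0,14],[-30,-70,14],[-30,70,14],[-75,155,0],[-75,-155,0]],float)
ut=np.array([(269.3,270.5),(302,239.7),(304.5,298),(325,333.7),(318.75,205)])
us=np.array([(269,220.6),(303,239.6),(248,249),(215.8,271.6),(340,249.6)])
def pts(p,M=M):
    c,s=np.cos(p[3]),np.sin(p[3]);return np.c_[p[0]+c*M[:,0]-s*M[:,1],p[1]+s*M[:,0]+c*M[:,1],p[2]+M[:,2]]
for nm,f in(("both",lambda p:np.r_[(proj(T,pts(p))-ut).ravel(),(proj(S,pts(p))-us).ravel()]),("top",lambda p:(proj(T,pts(p))-ut).ravel()),("side",lambda p:(proj(S,pts(p))-us).ravel())):
    q=least_squares(f,[572,120,60,1.61],x_scale=[10,10,10,.1]);p=q.x;print(nm,p[:3],np.degrees(p[3]));print(q.fun.round(2))
for z in(48,54,60,66):
  for C,u,n in((T,ut,"top"),(S,us,"side")):
    q=least_squares(lambda p:(proj(C,pts([p[0],p[1],z,p[2]]))-u).ravel(),[572,120,1.61]);print(z,n,q.x[:2],np.degrees(q.x[2]),q.cost)
state()
```

```text
both [572.76 121.52  62.77] 92.30117266749978
[-0.79 -1.34 -0.15 -1.3  -0.32 -0.88  0.08 -0.91  0.48 -0.86 -0.85 -0.59
 -0.9  -0.45 -1.65  0.08 -1.32  1.83 -0.45  0.78]
top [570.67 121.52  57.2 ] 92.52541904663192
[-0.5  -0.14 -0.11 -0.11 -0.07  0.07  0.38 -0.19  0.3   0.38]
side [576.81 132.12  50.39] 91.94314004721501
[ 0.4  -0.61 -0.21 -0.55 -0.28 -0.43  0.39  0.82 -0.3   0.71]
48 top [571.57 122.07] 92.52110376372167 0.6731730964737599
48 side [577.03 134.03] 91.93217685469058 1.3092012600451846
54 top [570.98 121.71] 92.5239100515487 0.3997638151023797
54 side [576.47 129.25] 91.95988008440781 1.3507032801117063
60 top [570.39 121.35] 92.52675058707663 0.39127991334098794
60 side [575.9  124.47] 91.98815055425533 1.8018887372179089
66 top [569.8 121. ] 92.52962579214781 0.6554013806523847
66 side [575.33 119.7 ] 92.01700561007985 2.6780329512879515
pos [572.59 119.42 254.94] yaw 2.65 tooly [ 0.  0. -1.] f [ 0.6  -0.13 -3.71] m [ 0.05 -0.01 -0.06] w 13.2 t 8.9 j [0.21 0.16 0.16 1.57 0.   1.73]
```

View pics/c5.png

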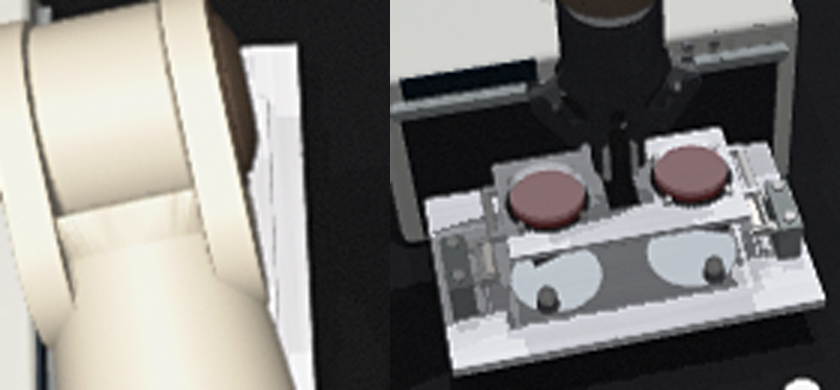

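Run:
```python
import cv2,numpy as np
s=cv2.imread("pics/s5.png")
cv2.imwrite("pics/z5.png",cv2.resize(s[180:280,200:345],None,fx=5.5,fy=5.5,interpolation=2))
```

```text
(no output)
```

View pics/z5.png

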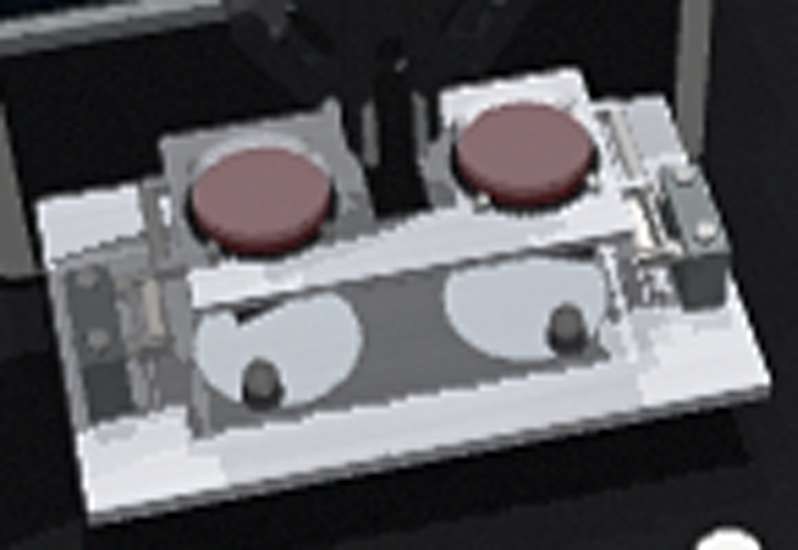

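Run:
```python
from look import *
from scipy.optimize import least_squares
S=get("side")
M=np.array([[-50,95,12],[-50,-95,12],[50,95,20],[50,-95,20]],float)
u=np.array([(192,306),(637,237),(162,138),(580,70)])/5.5+[200,180]
def pts(p,M=M):
    c,s=np.cos(p[3]),np.sin(p[3]);return np.c_[p[0]+c*M[:,0]-s*M[:,1],p[1]+s*M[:,0]+c*M[:,1],p[2]+M[:,2]]
q=least_squares(lambda p:(proj(S,pts([p[0],p[1],139.9,p[2]]))-u).ravel(),[572,120,1.61]);print(q.x[:2],np.degrees(q.x[2]),q.fun)
q=least_squares(lambda p:(proj(S,pts(p))-u).ravel(),[572,120,140,1.61],x_scale=[10,10,10,.1]);print(q.x[:3],np.degrees(q.x[3]),q.fun)
```

```text
[574.93 120.81] 91.80116417599153 [ 0.32  1.33 -0.31  0.51 -0.41 -1.25  0.41 -0.81]
[575.8  128.68 131.21] 91.76485246795791 [ 0.65  1.13 -0.75  0.48 -0.01 -1.13  0.09 -0.55]
```

Request:
servo_tool:
  rows:
    - {"tx":0,"ty":0.1,"tz":-0.4,"ax":0,"ay":0,"az":0,"claw":1}
    - {"tx":0,"ty":0.1,"tz":-0.8,"ax":0,"ay":0,"az":0,"claw":1}
    - {"tx":0,"ty":0.05,"tz":-0.8,"ax":0,"ay":0,"az":0,"claw":1}
    - {"tx":0,"ty":0,"tz":-0.8,"ax":0,"ay":0,"az":0,"claw":1}
    - {"tx":0,"ty":0,"tz":-0.6,"ax":0,"ay":0,"az":0,"claw":1}
    - {"tx":0,"ty":0,"tz":-0.4,"ax":0,"ay":0,"az":0,"claw":1}
    - {"tx":0,"ty":0,"tz":0,"ax":0,"ay":0,"az":0,"claw":1}
    - {"tx":0,"ty":0,"tz":0,"ax":0,"ay":0,"az":0,"claw":1}

```text
time: 9.95
eef_pos: [572.7, 122.1, 217.2]
orientation: [-1.57, -0.037, 0.036]
ft_force: [-0.0, 0.2, -5.1]
grip_width: 13.2
```

Run:
```python
from look import *
s=get("side","pics/s6.png")[0];state()
cv2.imwrite("pics/z6.png",cv2.resize(s[180:280,200:345],None,fx=5.5,fy=5.5,interpolation=2))
```

```text
pos [572.69 122.11 217.21] yaw 2.66 tooly [ 0.  0. -1.] f [ 0.09 -0.04 -3.32] m [-0.03 -0.06  0.  ] w 13.43 t 10.0 j [0.21 0.16 0.08 1.5  0.   1.73]
```

View pics/z6.png

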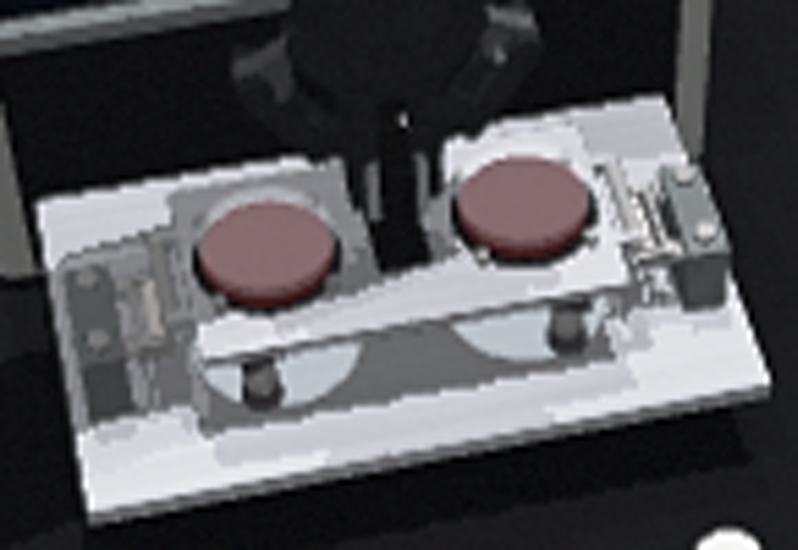

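Request:
servo_tool:
  rows:
    - {"tx":0,"ty":0,"tz":-0.5,"ax":0,"ay":0,"az":0,"claw":1}
    - {"tx":0,"ty":0,"tz":-0.4,"ax":0,"ay":0,"az":0,"claw":1}
    - {"tx":0,"ty":0,"tz":-0.2,"ax":0,"ay":0,"az":0,"claw":1}
    - {"tx":0,"ty":0,"tz":0,"ax":0,"ay":0,"az":0,"claw":1}
    - {"tx":0,"ty":0,"tz":0,"ax":0,"ay":0,"az":0,"claw":1}

```text
time: 10.62
eef_pos: [572.6, 122.1, 206.0]
orientation: [-1.57, -0.037, 0.036]
ft_force: [-0.0, -0.2, -4.4]
grip_width: 13.2
```

Run:
```python
from look import *
S=get("side","pics/s7.png");s=S[0].copy();state()
def pts(p,M):
    c,s=np.cos(p[3]),np.sin(p[3]);M=np.array(M,float);return np.c_[p[0]+c*M[:,0]-s*M[:,1],p[1]+s*M[:,0]+c*M[:,1],p[2]+M[:,2]]
M=[[-50,95,12],[-50,-95,12],[50,95,20],[50,-95,20],[-28,104,20],[28,104,20],[-28,-104,20],[28,-104,20],[0,58,35],[0,-58,35]]
p=r.get_obs()["eef_pos"]
im=cv2.resize(s[180:280,200:345],None,fx=5.5,fy=5.5,interpolation=2)
for q in proj(S,pts([p[0]+2.3,p[1]+1.4,p[2]-115,np.radians(91.8)],M)):
    print(q.round(1),((q-[200,180])*5.5).round(0)); cv2.circle(im,tuple(((q-[200,180])*5.5).round().astype(int).tolist()),2,(0,0,255),-1)
cv2.imwrite("pics/z7.png",im)
```

```text
pos [572.63 122.09 206.06] yaw 2.66 tooly [ 0.  0. -1.] f [-0.25 -0.53 -4.32] m [-0.04 -0.01  0.01] w 13.02 t 10.68 j [0.21 0.16 0.06 1.48 0.   1.73]
[237.  249.4] [204. 382.]
[314.7 236.1] [631. 309.]
[230.9 216.7] [170. 202.]
[305.4 204.9] [580. 137.]
[231.6 240.9] [174. 335.]
[228.5 223.8] [157. 241.]
[316.2 226.7] [639. 257.]
[310.8 210.5] [610. 168.]
[248.5 225. ] [266. 248.]
[295.4 217.4] [525. 206.]
```

View pics/z7.png

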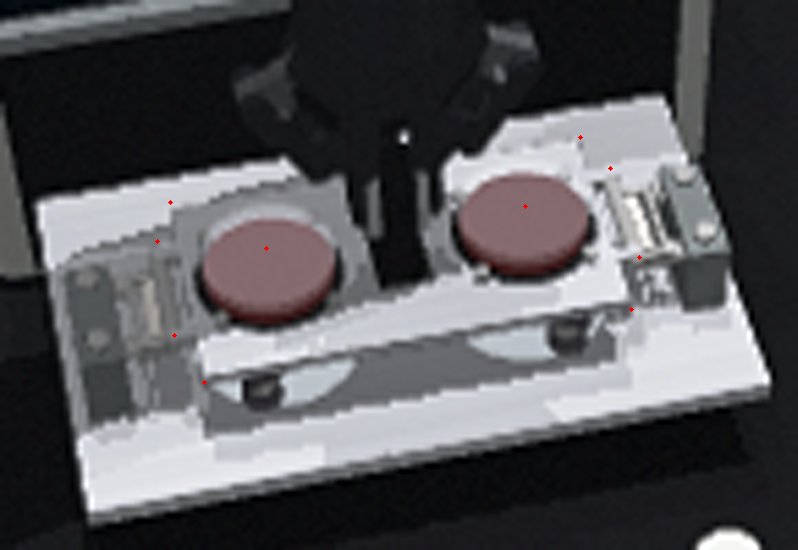

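Run:
```python
from look import *
for f,Z,tcp in(("pics/side0.png",0,(518.0,-290.3)),("pics/s5.png",139.9,(572.6,119.4)),("pics/s7.png",91.05,(572.63,122.1))):
    im=cv2.imread(f).astype(int); C=(None,)+get("side")[1:]
    b,g,rr=im[...,0],im[...,1],im[...,2]
    m=((rr-g>18)&(rr-g<60)&(b>75)).astype(np.uint8)*255   # top faces, mauve
    roi=np.zeros_like(m)
    if Z: roi[195:245,225:320]=255
    else: roi[350:465,225:335]=255
    m&=roi; out=[]
    for k in cv2.findContours(m,0,1)[0]:
        if cv2.contourArea(k)>100:
            e=cv2.fitEllipse(cv2.convexHull(k)); w=onz(C,[e[0]],Z+35)[0]; out.append(w[:2]); print(f,np.round(e[0],1),np.round(e[1],1),w[:2])
    out=np.array(out);d=out[0]-out[1];print("mid",out.mean(0),"minus tcp",out.mean(0)-tcp,"sep",np.linalg.norm(d),np.degrees(np.arctan2(d[1],d[0])))
```

```text
pics/side0.png [297.2 425.8] [27.8 28.7] [ 548.35 -342.73]
pics/side0.png [261.5 384. ] [24.5 27.5] [ 491.37 -242.8 ]
mid [ 519.86 -292.76] minus tcp [ 1.86 -2.46] sep 115.03374531025881 -60.310495580764794
pics/s5.png [246.9 214.5] [16.3 23.7] [515.68 111.11]
pics/s5.png [294.8 206. ] [16. 23.] [630.03 117.42]
mid [572.86 114.26] minus tcp [ 0.26 -5.14] sep 114.52117420973362 -176.84309201264796
pics/s7.png [248.4 227.4] [15.9 23. ] [515.96 114.09]
pics/s7.png [294.7 218.9] [15.9 22.6] [630.3  120.51]
mid [573.13 117.3 ] minus tcp [ 0.5 -4.8] sep 114.51917364352788 -176.78676224793415
```

Request:
servo_tool:
  rows:
    - {"tx":0,"ty":-0.15,"tz":0,"ax":0,"ay":0,"az":0,"claw":1}
    - {"tx":0,"ty":0,"tz":-0.1,"ax":0,"ay":0,"az":0,"claw":1}
    - {"tx":0,"ty":0,"tz":-0.1,"ax":0,"ay":0,"az":0,"claw":1}
    - {"tx":0,"ty":0,"tz":0,"ax":0,"ay":0,"az":0,"claw":1}

```text
time: 11.32
eef_pos: [572.9, 120.6, 204.2]
orientation: [-1.57, -0.037, 0.036]
ft_force: [3.0, 0.3, -1.3]
grip_width: 13.3
```

Request:
servo_tool:
  rows:
    - {"tx":0,"ty":0,"tz":-0.1,"ax":0,"ay":0,"az":0,"claw":1}
    - {"tx":0,"ty":0,"tz":-0.1,"ax":0,"ay":0,"az":0,"claw":1}
    - {"tx":0,"ty":0,"tz":0,"ax":0,"ay":0,"az":0,"claw":1}

```text
time: 11.7
eef_pos: [573.0, 120.6, 203.4]
orientation: [-1.57, -0.039, 0.034]
ft_force: [2.0, -0.8, 7.8]
grip_width: 13.2
```

Request:
servo_tool:
  rows:
    - {"tx":0,"ty":0,"tz":-0.1,"ax":0,"ay":0,"az":0,"claw":1}
    - {"tx":0,"ty":0,"tz":0,"ax":0,"ay":0,"az":0,"claw":1}

```text
time: 11.95
eef_pos: [573.2, 120.6, 202.8]
orientation: [-1.57, -0.039, 0.034]
ft_force: [0.8, -1.1, 8.1]
grip_width: 13.3
```

```bash
python3 -c "
from look import *
state()"
```

```text
pos [573.17 120.61 202.83] yaw 2.66 tooly [ 0.  0. -1.] f [ 0.76 -1.09  8.11] m [-0.2  -0.34 -0.  ] w 13.29 t 11.95 j [ 0.21  0.15  0.06  1.47 -0.    1.73]
```

Request:
servo_tool:
  rows:
    - {"tx":0.05,"ty":0,"tz":-0.05,"ax":0,"ay":0,"az":0,"claw":1}
    - {"tx":0,"ty":0,"tz":0,"ax":0,"ay":0,"az":0,"claw":1}
    - {"tx":0,"ty":0,"tz":0,"ax":0,"ay":0,"az":0,"claw":1}

```text
time: 12.32
eef_pos: [573.5, 120.6, 202.2]
orientation: [-1.57, -0.039, 0.034]
ft_force: [-1.0, -0.7, 8.1]
grip_width: 13.5
```

```bash
python3 -c "
from look import *
state()"
```

```text
pos [573.45 120.61 202.21] yaw 2.66 tooly [ 0.  0. -1.] f [-1.   -0.7   8.06] m [-0.21 -0.13  0.06] w 13.51 t 12.32 j [ 0.21  0.16  0.06  1.47 -0.    1.73]
```

Request:
servo_tool:
  rows:
    - {"tx":-0.02,"ty":0,"tz":-0.1,"ax":0,"ay":0,"az":0,"claw":1}
    - {"tx":0,"ty":0,"tz":0,"ax":0,"ay":0,"az":0,"claw":1}

```text
time: 12.58
eef_pos: [573.2, 120.6, 200.7]
orientation: [-1.57, -0.038, 0.035]
ft_force: [0.5, -1.1, 5.3]
grip_width: 13.3
```

Request:
servo_tool:
  rows:
    - {"tx":0,"ty":0,"tz":-0.1,"ax":0,"ay":0,"az":0,"claw":1}
    - {"tx":0,"ty":0,"tz":0,"ax":0,"ay":0,"az":0,"claw":1}

```text
time: 12.82
eef_pos: [572.8, 120.6, 198.1]
orientation: [-1.571, -0.036, 0.037]
ft_force: [1.9, -0.7, -2.2]
grip_width: 13.0
```

```bash
python3 -c "
from look import *
state()"
```

```text
pos [572.82 120.6  198.07] yaw 2.67 tooly [-0. -0. -1.] f [ 1.94 -0.71 -2.16] m [ 0.02 -0.41  0.11] w 12.98 t 12.82 j [0.21 0.16 0.05 1.46 0.   1.73]
```

Request:
servo_tool:
  rows:
    - {"tx":0,"ty":0,"tz":-0.1,"ax":0,"ay":0,"az":0,"claw":1}
    - {"tx":0,"ty":0,"tz":0,"ax":0,"ay":0,"az":0,"claw":1}

```text
time: 13.08
eef_pos: [572.6, 120.6, 196.2]
orientation: [-1.571, -0.035, 0.038]
ft_force: [3.2, 0.1, -7.9]
grip_width: 13.4
```

Request:
servo_tool:
  rows:
    - {"tx":0,"ty":0,"tz":-0.1,"ax":0,"ay":0,"az":0,"claw":1}
    - {"tx":0,"ty":0,"tz":0,"ax":0,"ay":0,"az":0,"claw":1}

```text
time: 13.32
eef_pos: [572.6, 120.6, 195.5]
orientation: [-1.571, -0.035, 0.038]
ft_force: [1.8, 0.5, -10.0]
grip_width: 13.4
```

Run:
```python
from look import *
s=get("side","pics/s8.png")[0];state()
cv2.imwrite("pics/z8.png",cv2.resize(s[180:280,200:345],None,fx=5.5,fy=5.5,interpolation=2))
```

```text
pos [572.61 120.58 195.53] yaw 2.67 tooly [-0. -0. -1.] f [  1.42   1.05 -11.42] m [ 0.07 -0.67  0.01] w 13.29 t 13.38 j [0.21 0.16 0.05 1.46 0.   1.73]
```

View pics/z8.png

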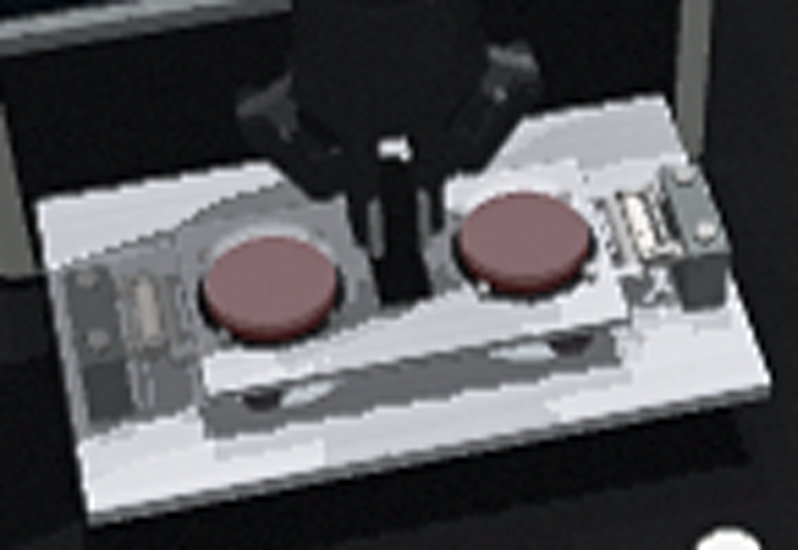

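Request:
servo_tool:
  rows:
    - {"tx":0.03,"ty":0,"tz":-0.1,"ax":0,"ay":0,"az":0,"claw":1}
    - {"tx":0,"ty":0,"tz":0,"ax":0,"ay":0,"az":0,"claw":1}

```text
time: 13.62
eef_pos: [573.0, 120.6, 195.0]
orientation: [-1.57, -0.036, 0.037]
ft_force: [2.4, 0.8, -10.9]
grip_width: 13.6
```

Request:
servo_tool:
  rows:
    - {"tx":0,"ty":0,"tz":-0.05,"ax":0,"ay":0,"az":0,"claw":1}
    - {"tx":0,"ty":0,"tz":0,"ax":0,"ay":0,"az":0,"claw":1}

```text
time: 13.88
eef_pos: [573.0, 120.6, 194.9]
orientation: [-1.57, -0.036, 0.037]
ft_force: [1.1, -0.2, -10.1]
grip_width: 13.1
```

```bash
python3 -c "
from look import *
state()"
```

```text
pos [573.05 120.61 194.86] yaw 2.67 tooly [-0.  0. -1.] f [  1.14  -0.22 -10.13] m [ 0.11 -0.21  0.04] w 13.05 t 13.88 j [0.21 0.16 0.04 1.46 0.   1.73]
```

Request:
servo_tool:
  rows:
    - {"tx":0,"ty":0,"tz":-0.05,"ax":0,"ay":0,"az":0,"claw":1}
    - {"tx":0,"ty":0,"tz":0,"ax":0,"ay":0,"az":0,"claw":1}

```text
time: 14.12
eef_pos: [573.2, 120.6, 194.7]
orientation: [-1.57, -0.037, 0.036]
ft_force: [0.1, 1.9, -5.8]
grip_width: 13.7
```

Request:
servo_tool:
  rows:
    - {"tx":0,"ty":0,"tz":-0.05,"ax":0,"ay":0,"az":0,"claw":1}
    - {"tx":0,"ty":0,"tz":0,"ax":0,"ay":0,"az":0,"claw":1}

```text
time: 14.38
eef_pos: [573.2, 120.7, 194.5]
orientation: [-1.57, -0.037, 0.036]
ft_force: [-1.6, 1.2, -0.8]
grip_width: 13.0
```

```bash
python3 -c "
from look import *
state()"
```

```text
pos [573.24 120.65 194.48] yaw 2.66 tooly [ 0.  0. -1.] f [-1.6   1.17 -0.83] m [0.12 0.32 0.07] w 13.0 t 14.38 j [0.21 0.16 0.04 1.45 0.   1.73]
```

Request:
servo_tool:
  rows:
    - {"tx":-0.02,"ty":0.03,"tz":-0.05,"ax":0,"ay":0,"az":0,"claw":1}
    - {"tx":0,"ty":0,"tz":0,"ax":0,"ay":0,"az":0,"claw":1}

```text
time: 14.62
eef_pos: [573.2, 121.1, 194.0]
orientation: [-1.57, -0.038, 0.036]
ft_force: [-0.8, 1.1, 2.9]
grip_width: 13.1
```

Request:
servo_tool:
  rows:
    - {"tx":0,"ty":0.03,"tz":-0.05,"ax":0,"ay":0,"az":0,"claw":1}
    - {"tx":0,"ty":0,"tz":0,"ax":0,"ay":0,"az":0,"claw":1}

```text
time: 14.88
eef_pos: [573.3, 121.5, 193.5]
orientation: [-1.57, -0.038, 0.036]
ft_force: [-0.1, 3.0, 5.8]
grip_width: 13.3
```

```bash
python3 -c "
from look import *
state()"
```

```text
pos [573.28 121.48 193.5 ] yaw 2.67 tooly [ 0.  0. -1.] f [-0.12  2.98  5.8 ] m [ 0.56  0.08 -0.03] w 13.27 t 14.88 j [0.21 0.16 0.04 1.45 0.   1.73]
```

Request:
servo_tool:
  rows:
    - {"tx":0,"ty":0.07,"tz":0,"ax":0,"ay":0,"az":0,"claw":1}
    - {"tx":0,"ty":0,"tz":0,"ax":0,"ay":0,"az":0,"claw":1}

```text
time: 15.12
eef_pos: [573.3, 121.8, 193.4]
orientation: [-1.571, -0.037, 0.036]
ft_force: [-0.1, 0.9, 5.3]
grip_width: 13.2
```

```bash
python3 -c "
from look import *
state()"
```

```text
pos [573.26 121.76 193.4 ] yaw 2.65 tooly [ 0. -0. -1.] f [-0.05  0.88  5.25] m [ 0.16 -0.01 -0.01] w 13.24 t 15.12 j [ 0.21  0.16  0.04  1.45 -0.    1.73]
```

Request:
servo_tool:
  rows:
    - {"tx":0,"ty":0.05,"tz":-0.03,"ax":0,"ay":0,"az":0,"claw":1}
    - {"tx":0,"ty":0,"tz":0,"ax":0,"ay":0,"az":0,"claw":1}

```text
time: 15.38
eef_pos: [573.3, 121.9, 193.3]
orientation: [-1.571, -0.037, 0.035]
ft_force: [0.3, -0.8, 7.0]
grip_width: 13.7
```

Run:
```python
from look import *
s=get("side","pics/s9.png")[0];state()
cv2.imwrite("pics/z9.png",cv2.resize(s[180:280,200:345],None,fx=5.5,fy=5.5,interpolation=2))
```

```text
pos [573.25 121.89 193.34] yaw 2.64 tooly [ 0. -0. -1.] f [-0.22 -0.63  7.34] m [-0.3   0.17 -0.02] w 13.64 t 15.43 j [ 0.21  0.16  0.04  1.45 -0.    1.73]
```

View pics/z9.png

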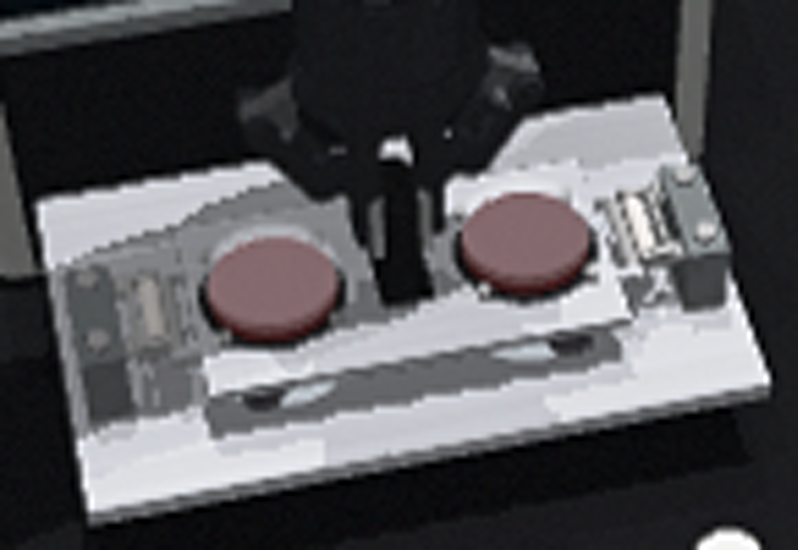

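Request:
servo_tool:
  rows:
    - {"tx":0,"ty":-0.01,"tz":-0.06,"ax":0,"ay":0,"az":0,"claw":1}
    - {"tx":0,"ty":0,"tz":0,"ax":0,"ay":0,"az":0,"claw":1}
    - {"tx":0,"ty":0,"tz":0,"ax":0,"ay":0,"az":0,"claw":1}

```text
time: 15.8
eef_pos: [573.3, 121.9, 193.3]
orientation: [-1.571, -0.038, 0.035]
ft_force: [-2.4, -1.8, 11.6]
grip_width: 13.1
```

```bash
python3 -c "
from look import *
state()"
```

```text
pos [573.26 121.87 193.33] yaw 2.64 tooly [ 0. -0. -1.] f [-2.35 -1.8  11.57] m [-0.23  0.53  0.06] w 13.11 t 15.8 j [ 0.21  0.16  0.04  1.45 -0.    1.73]
```

Request:
servo_tool:
  rows:
    - {"tx":-0.02,"ty":-0.02,"tz":0.07,"ax":0,"ay":0,"az":0,"claw":1}
    - {"tx":0,"ty":0,"tz":0.07,"ax":0,"ay":0,"az":0,"claw":1}
    - {"tx":0,"ty":0,"tz":0,"ax":0,"ay":0,"az":0,"claw":1}

```text
time: 16.18
eef_pos: [573.2, 121.9, 193.4]
orientation: [-1.571, -0.037, 0.036]
ft_force: [4.3, -0.7, 2.9]
grip_width: 13.3
```

```bash
python3 -c "
from look import *
state()"
```

```text
pos [573.21 121.86 193.38] yaw 2.65 tooly [ 0. -0. -1.] f [ 4.31 -0.65  2.94] m [-0.17 -0.85 -0.  ] w 13.35 t 16.18 j [ 0.21  0.16  0.04  1.45 -0.    1.73]
```

Seated firmly: z doesn't change as the load does. I'll take off the remaining load and open.

Request:
servo_tool:
  rows:
    - {"tx":0.02,"ty":0,"tz":0.05,"ax":0,"ay":0,"az":0,"claw":1}
    - {"tx":0,"ty":0,"tz":0,"ax":0,"ay":0,"az":0,"claw":0.6}
    - {"tx":0,"ty":0,"tz":0,"ax":0,"ay":0,"az":0,"claw":0.5}
    - {"tx":0,"ty":0,"tz":0,"ax":0,"ay":0,"az":0,"claw":0.4}
    - {"tx":0,"ty":0,"tz":0,"ax":0,"ay":0,"az":0,"claw":0.3}
    - {"tx":0,"ty":0,"tz":0,"ax":0,"ay":0,"az":0,"claw":0.2}
    - {"tx":0,"ty":0,"tz":0,"ax":0,"ay":0,"az":0,"claw":0.2}

```text
time: 17.05
eef_pos: [573.0, 122.1, 193.9]
orientation: [-1.571, -0.036, 0.037]
ft_force: [-0.2, -0.2, -0.2]
grip_width: 34.0
```

Run:
```python
from look import *
s=get("side","pics/s10.png")[0];state()
cv2.imwrite("pics/z10.png",cv2.resize(s[180:280,200:345],None,fx=5.5,fy=5.5,interpolation=2))
```

```text
pos [572.97 122.1  193.89] yaw 2.66 tooly [-0. -0. -1.] f [-0.08 -0.54 -1.  ] m [-0.02  0.01 -0.02] w 34.09 t 17.1 j [ 0.21  0.16  0.04  1.45 -0.    1.73]
```

View pics/z10.png

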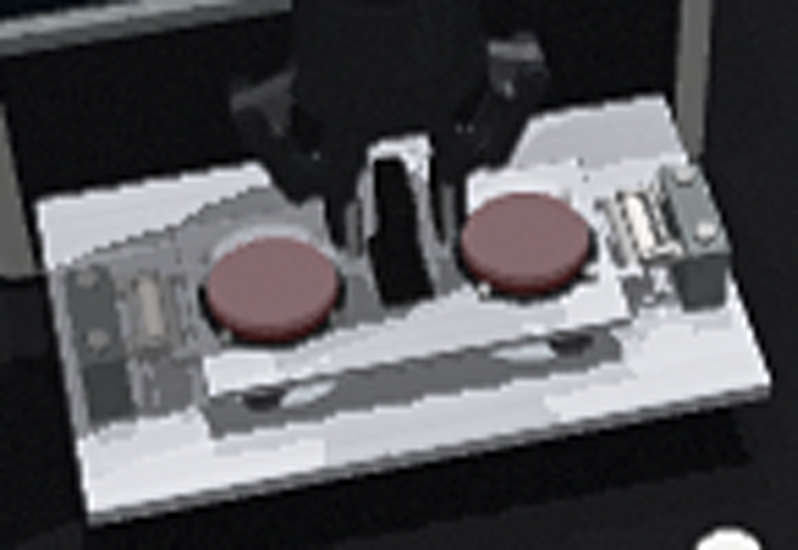

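The fingers are open and the carrier didn't move: its dishes are still at (272,288) and (525,240). I'll go straight up, then back off so the top camera can see.

Request:
servo_tool:
  rows:
    - {"tx":0,"ty":0,"tz":0.5,"ax":0,"ay":0,"az":0,"claw":0.2}
    - {"tx":0,"ty":0,"tz":1,"ax":0,"ay":0,"az":0,"claw":0.2}
    - {"tx":0,"ty":0,"tz":2,"ax":0,"ay":0,"az":0,"claw":0.2}
    - {"tx":0,"ty":0,"tz":3,"ax":0,"ay":0,"az":0,"claw":0.2}
    - {"tx":0,"ty":0,"tz":3,"ax":0,"ay":0,"az":0,"claw":0.2}
    - {"tx":0,"ty":0,"tz":2,"ax":0,"ay":0,"az":0,"claw":0.2}
    - {"tx":0,"ty":-2,"tz":1,"ax":0,"ay":0,"az":0,"claw":0.2}
    - {"tx":-1,"ty":-4,"tz":0,"ax":0,"ay":0,"az":0,"claw":0.2}
    - {"tx":-1,"ty":-5,"tz":0,"ax":0,"ay":0,"az":0,"claw":0.2}
    - {"tx":-1,"ty":-5,"tz":0,"ax":0,"ay":0,"az":0,"claw":0.2}
    - {"tx":-1,"ty":-5,"tz":0,"ax":0,"ay":0,"az":0,"claw":0.2}
    - {"tx":-1,"ty":-5,"tz":0,"ax":0,"ay":0,"az":0,"claw":0.2}
    - {"tx":-1,"ty":-4,"tz":0,"ax":0,"ay":0,"az":0,"claw":0.2}
    - {"tx":0,"ty":-2,"tz":0,"ax":0,"ay":0,"az":0,"claw":0.2}
    - {"tx":0,"ty":0,"tz":0,"ax":0,"ay":0,"az":0,"claw":0.2}
    - {"tx":0,"ty":0,"tz":0,"ax":0,"ay":0,"az":0,"claw":0.2}

```text
time: 19.1
eef_pos: [513.1, -197.4, 318.8]
orientation: [-1.57, -0.037, 0.037]
ft_force: [0.0, -0.7, -0.3]
grip_width: 34.6
```

Run:
```python
from look import *
S,T=look(11,(225,195,115,150),(195,150,155,150),3);state()
z=lambda im,x,y,w,h,k:cv2.resize(im[y:y+h,x:x+w],None,fx=k,fy=k,interpolation=2)
cv2.imwrite("pics/z11.png",np.hstack([z(T[0],235,195,95,150,3.8),np.pad(z(S[0],205,185,140,100,3),((0,270),(0,0),(0,0)))]) if 0 else z(S[0],200,180,145,100,5.5))
cv2.imwrite("pics/z12.png",z(T[0],230,195,110,150,4).transpose(1,0,2))
```

```text
pos [ 513.24 -196.95  318.91] yaw 2.74 tooly [-0.  0. -1.] f [-0.07  0.32 -0.71] m [ 0.01 -0.06  0.04] w 33.99 t 19.2 j [-0.37  0.09  0.21  1.69  0.    1.16]
```

View pics/z11.png

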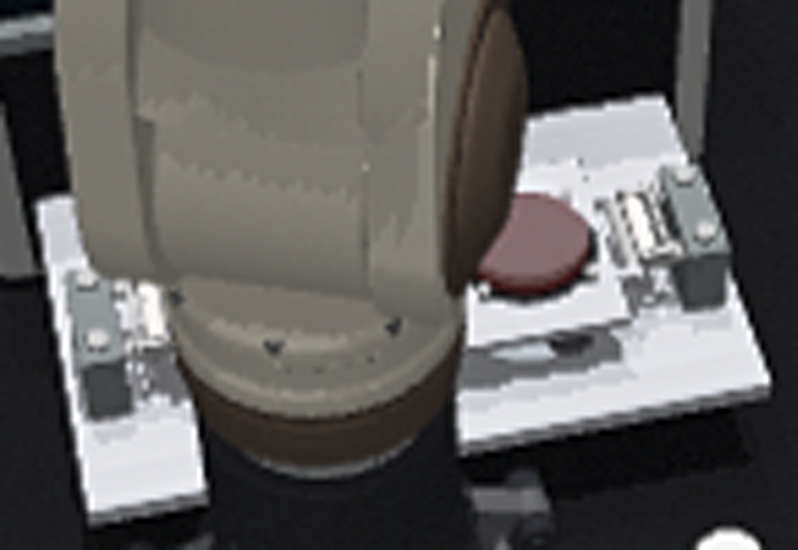

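View pics/z12.png

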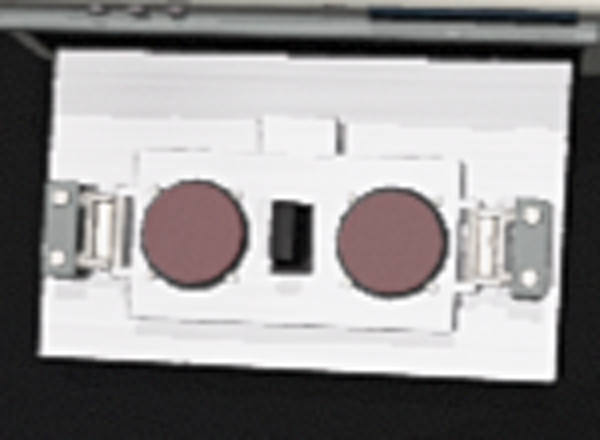

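View pics/s11.png

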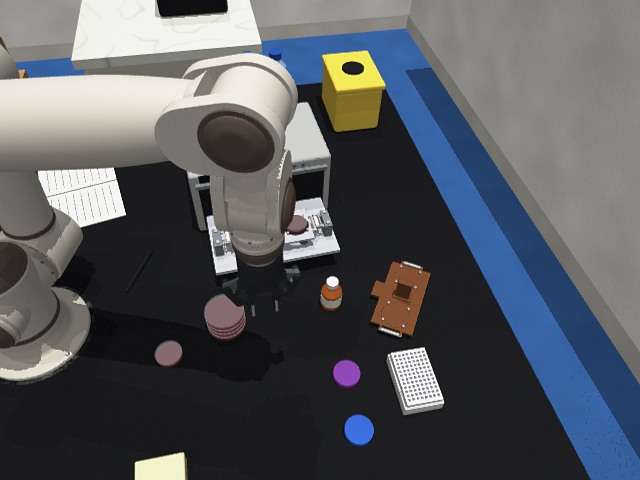

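Run:
```python
from look import *
T=get("top")
w=onz(T,[(288,243.5),(290.75,293)],113.3);d=w[0]-w[1];print(w,w.mean(0),np.degrees(np.arctan2(d[1],d[0])),np.linalg.norm(d))
b=onz(T,[(269.3,270.5),(302,239.7),(304.5,298)],78.3);m=(b[1]+b[2])/2;print(m+(b[0]-m)*30/82)
# grip top against plate corners, stacks vs start
a=cv2.imread("pics/top0.png").astype(int)
for n,(x,y,ww,h) in dict(stack=(345,305,50,50),top=(150,240,60,55),bottle=(345,210,40,35)).items():
    print(n,np.abs(a-T[0])[y:y+h,x:x+ww].mean())
```

```text
[[626.32 124.2  113.3 ]
 [511.83 117.3  113.3 ]] [569.07 120.75 113.3 ] 3.4511171758149533 114.69627276223818
[569.78 120.34  78.3 ]
stack 4.658666666666667
top 2.8295959595959594
bottle 2.7204761904761905
```

The top camera puts the carrier within about 1 mm of the stage's middle as given by the balls. The stacks and bottle look unmoved and the gripper is clear, so I'm handing in.

```bash
python3 -c "
from rig import order
print(order.hand_in())"
```

```text
the job is handed in; nothing more can be done
None
```

The carrier is on the stage with its nose towards the cabinet, pressed down past both rollers and released. I handed the job in at about 19 s of the 58 s allowed. No verdict was reported, and I could not read the roller positions or the clamp force directly.

**Seating:**
- The bars met the rollers with the carrier about 89 mm above the bench. It went down to about 78.3 mm, which matches the 10 mm expected from roller contact to home.
- On the way down the rollers changed from resisting at up to 8 N to pulling down at about 11 N.
- I gave way about 1.3 mm sideways as the grooves found the balls. The height then stayed fixed while the wrist force varied between about 3 and 12 N. The highest upward wrist reading was 11.6 N, about 15 N on the carrier with its weight.

**Last checks:**
- **Position:** the top camera put the midpoint of the dishes within 1 mm of the middle found from the balls.
- **Release:** the carrier did not shift when the fingers opened, and both dishes are in their nests.
- **Surroundings:** the dish stacks and the bottle look unmoved, and the gripper is well clear.

**Disagreements:**
- The side camera differed from the top one by about 3–5 mm in x, and up to about 6 mm in y for the dishes. I therefore took the final height and sideways position from the wrist force, not the images.
- In the last top view the line through the dishes read about 3.5°, against about 2.65° for the tool at release. That could be the dishes' play in their nests, but I did not check it further.

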